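# Vent the biscuit keeper and hold its lid open

## Task

Let the air into the airtight biscuit keeper: with its lid still shut, press the vent button in the middle of the lid fully down to its stop and let it spring back up. Then raise the lid (the ball knob at its front is the handle) to 60 degrees from shut so that I can fill in the biscuits, and finish while still holding it there with the fingers, as it falls shut when let go. Leave the other things on the table where they stand.

Things in the scene. Friction and masses are not known exactly. Their poses are not given: they have to be found in the camera images.
- biscuit_keeper: White ceramic biscuit keeper, an open box 130 mm deep (x) by 160 mm wide (y), rim 85 mm above the table, with a hinged wooden lid; it stands fast on the table. Origin at the centre of its underside; x points from the front (knob side, nearer the robot) to the hinge at the back, y runs along the hinge, z up.
- keeper_lid (a joint): Opening angle of the wooden lid in rad: 0 shut, growing as the front edge rises, stop at 1.4; 60 degrees is 1.047. The lid weighs about 0.3 kg and has a weak closing spring, so it falls shut from any angle unless held (2 to 3 N upward at the knob holds it).
- lid_knob (a point): Centre of the steel ball knob, 26 mm in diameter, that stands out level from the middle of the lid's front edge on a 10 mm stem: 32 mm in front of that edge, 92 mm above the table while shut, 164 mm from the hinge line and 7 mm above it. Moves with the lid; the space round and below the ball is free. Its axes are those of the lid.
- lid_hinge (a point): Middle of the hinge line, at the far top rim of the keeper, 85 mm above the table and 65 mm behind the keeper's centre. The hinge axis is the keeper's y axis.
- vent_plunger (a joint): Travel of the vent plunger into the lid in m: 0 up, 0.008 fully down at its stop. Its spring resists with 2 N at first and 6 N at the stop and brings it up again when let go.
- vent_top (a point): Centre of the top of the vent plunger, a steel mushroom button 32 mm across in the middle of the lid, 123 mm above the table (25 mm above the top of the lid) while up and the lid shut. It is pressed straight down.
- vase: Bystander, to be left alone: glass vase, 78 mm across, 180 mm tall. Origin at the centre of its underside, z up.
- biscuit_pack: Bystander, to be left alone: cardboard biscuit packet lying on its long narrow side, 55x172x82 mm. Origin at the centre of its underside, z up.
- coffee_jar: Bystander, to be left alone: tall glass jar with a metal cap, 82 mm across, 184 mm tall. Origin at the centre of its underside, z up.
- soup_tin: Bystander, to be left alone: food tin, 76 mm across, 58 mm tall. Origin at the centre of its underside, z up.
- mug: Bystander, to be left alone: mug with a handle, 87x118x93 mm. Origin at the centre of its underside, z up.
- salt: Bystander, to be left alone: glass salt shaker with a metal top, 44 mm across, 90 mm tall. Origin at the centre of its underside, z up.
- bowl: Bystander, to be left alone: small shallow bowl, 100 mm across, 38 mm tall. Origin at the centre of its underside, z up.
- cup: Bystander, to be left alone: small stoneware cup, 67 mm across, 42 mm tall. Origin at the centre of its underside, z up.

How it is judged (in metres and radians):
On the way, in this order (a step that is already met when the one before it is completed fails the run):
1. the vent button is pressed down to its stop while the lid is shut (value of joint vent_plunger above 0.0068 m and value of joint keeper_lid below 0.05 rad), for 0.1 s.
2. the vent button has sprung back up, the lid still shut (value of joint vent_plunger below 0.002 m and value of joint keeper_lid below 0.05 rad), for 0.1 s.
At the end, for the whole second after the job is handed in: The lid stands still at 60 degrees from shut, 7 degrees either way, held there by the fingers (they press on the lid or its knob with over 0.5 N), and the vent button is up (within 2 mm) (value of joint keeper_lid between 0.922 and 1.172 rad and velocity of joint keeper_lid between -0.1 and 0.1 rad/s and value of joint vent_plunger below 0.002 m and contact force between the fingers and keeper_lid above 0.5 N); the arm keeps its last pose, push and grip.
It fails at once if one of the bystanders is shifted by over 25 mm (distance of any of vase, biscuit_pack, coffee_jar, soup_tin, mug, salt, bowl, cup from where it was at the start of the episode above 0.025 m).
It fails at once if one of the bystanders is tipped (angle between any of vase, biscuit_pack, coffee_jar, soup_tin, mug, salt, bowl, cup's own z axis and vertical above 0.35 rad).
It also fails if it takes over 43 s, if anything falls off the work surface, if the arm or the gripper's body presses on something with over 40 N, if the wrist force passes 120 N, or if a joint passes its speed limit or range.

## Robot

A 6-joint arm with a two-finger parallel gripper is mounted at the origin on a cart in front of the work surface, level with it; the furniture and walls round the work are solid. World frame = base frame: x ahead of the robot, y to its left, z up, the work surface at z = 0. Lengths are in mm, angles in rad, forces in N, time in s.
With the tool pointing down it reaches from about 350 to 875 mm from the base axis. Payload 4.2 kg.
Tool frame: the origin (TCP) lies at the very end of the fingers, on their centre line; the grasp point (between the pads) lies 19 mm behind it; z points along the fingers, y is the line along which they close (so a half turn about z gives the same grasp; the last joint's range is limited). The gripper opens to 85 mm and grips with 20 to 120 N. Pads are 22 mm wide; open, the fingers measure 114 mm over their backs; the gripper's body (76 mm by 85 mm) begins 54 mm behind the grasp point. The pads swing forward as they close: fully open they stand 13 mm farther back than shut.
Start: joints at [-0.93, 0.385, 0.008, 0, -1.194, -0.259], TCP at [232.883, -579.97, 231.312] pointing down, gripper open.
Joint ranges: [-3.14, 3.14], [-1.21, 2.06], [-1.07, 1.41], [-3.16, 2.05], [-2.99, -0.16], [-3.1, 3.1]. Speed limits (rad/s): [2.79, 2.79, 3.14, 3.14, 3.14, 3.14].

## Interface

Orientations are given as a unit quaternion [x, y, z, w].
In Python, from rig import * gives the robot as it stands.
- The arm moves only by the tool move_arm, never from a script. Its argument "rows" is a list of rows, each a list of 7 numbers: the opening in per cent of the stroke, from 0 (shut) to 100 (fully open), then the shift along the tool's x, y, z in m, then the turn, a rotation vector about the tool's x, y, z in degrees. A call has 1 to 10 rows; each row is the pose to reach, as a shift and turn from the pose commanded when the call began, along the tool's axes at that moment; what a row does not reach only later rows make up. A row lasts 1/10 s, in which the tool goes at most 50 mm and 8.59 degrees, less where a joint would pass 70% of its speed; a pose out of reach is approached as far as the arm can. A call with a gripper value outside its range is refused whole. The fingers move at their own pace and stop on an object; the grip force is fixed at half the most. Time passes only in rows, so rows that repeat a pose let the fingers close. It gives the time, the measured TCP pose, the force, the opening and the grip force at its end, in the units of the state.
- read_state(): the state, without advancing time (a new reading comes with each control period).
- grab_frame(name): name is "scene" or "side" or "wrist"; returns (picture, depth): 420x560x3 uint8, blue, green, red; 420x560 float32, mm along the optical axis (not along the pixel's ray), 0 where there is no reading.
- get_calibration(name): a dict with "fx", "fy", "cx", "cy" (pixels), "origin" and "rotation" of the camera in the world. Camera axes: x right, y down, z forward; pixel columns grow to the right and rows downward; lengths in mm; the calibration is good to about 2 mm. A picture is of the moment at which its call begins: read the wrist's pose just before it. get_calibration takes no time and is no camera call; for the wrist camera it gives the pose at the moment of the call.
- finish_job(): hands the job in; it is judged then, once.
The state is a dict: "time": time; "joint_positions": joint angles; "qvel": joint speeds; "tau": joint torques, N m; "eef_pos": TCP position; "ee_rot": TCP orientation; "contact_force": force on the tool from outside, world axes, zero at the start; "wrist_torque": the same for the moment, N m; "finger_gap": finger opening in mm; "gripper_force": force on a finger pad.
Only numpy, scipy, OpenCV 4.12 (cv2) and the standard library are available. Lean on these libraries where they do the work, as an engineer would, in place of code of your own. Each camera call takes 0.05 s, during which the arm holds its last target. There are 200 camera calls.

## Working session

There is one attempt and no reset: what is moved stays moved. The work goes in short steps, Python scripts to look and compute and a tool call to move; the robot and the scene stay as the last step left them, time stands still between calls to the robot, and variables do not carry over. Pictures are saved under pics/ and viewed, at most 10 in all, crops included, and the job is handed in when it is done.

Besides the shell and the picture viewer there is one more tool, called after ">>>" as name([rows], argument=value, ...), one row to a line, values as JSON. move_arm: Moves the arm, as the interface text tells. Its arguments: {"type":"object","properties":{"rows":{"type":"array","items":{"type":"array","items":{"type":"number"}}}},"required":["rows"]}

```bash
mkdir -p pics
cat > h.py <<'E'
from rig import *
import numpy as np, cv2
from scipy.spatial.transform import Rotation as R
def cloud(name):
    c=get_calibration(name); im,d=grab_frame(name)
    v,u=np.indices(d.shape)
    P=np.stack([(u-c["cx"])/c["fx"]*d,(v-c["cy"])/c["fy"]*d,d],-1)
    W=P@np.array(c["rotation"]).reshape(3,3).T+np.array(c["origin"])
    W[d==0]=np.nan
    return im,W,c
E
python3 - <<'E'
from h import *
for n in("scene","side"):
    im,W,c=cloud(n); cv2.imwrite(f"pics/{n}.png",im); np.save(n,W); print(n,c)
print(read_state())
E
```

```text
Traceback (most recent call last):
  File "h.py", line 8, in cloud
    W=P@np.array(c["rotation"]).reshape(3,3).T+np.array(c["origin"])
        ~~~~~~~~~~~~~~~~~~~~~~~~~~~~~~~^^^^^
ValueError: cannot reshape array of size 4 into shape (3,3)
```

```bash
sed -i 's/np.array(c\["rotation"\]).reshape(3,3).T/R.from_quat(c["rotation"]).as_matrix().T/' h.py
python3 - <<'E'
from h import *
for n in("scene","side"):
    im,W,c=cloud(n); cv2.imwrite(f"pics/{n}.png",im); np.save(n,W); print(n,c)
print(read_state())
E
```

```text
scene {'fx': 406.6291172012379, 'fy': 406.6291172012379, 'cx': 276.6532747464985, 'cy': 207.27331847559364, 'origin': array([ 17.88025886, 298.71756874, 853.250109  ]), 'rotation': array([-0.50397842,  0.80115201, -0.27434288,  0.16999173])}
side {'fx': 382.3575044056024, 'fy': 382.3575044056024, 'cx': 281.71205299926356, 'cy': 204.90967809775194, 'origin': array([-154.61903246,  -22.05417683,  576.03515515]), 'rotation': array([ 0.65873445, -0.57898256,  0.31292274, -0.36459221])}
{'time': 0.15, 'joint_positions': array([-9.30407914e-01,  3.85336853e-01,  6.94497108e-03, -3.15943879e-04,
       -1.19400392e+00, -2.58620391e-01]), 'qvel': array([ 0.00031901, -0.00245122,  0.00434862,  0.00507634, -0.00107246,
        0.00150733]), 'tau': array([ 1.86588477e-03, -3.92678905e+01,  1.88582522e+01,  4.18859929e+00,
       -3.44588923e-03, -3.61676470e-06]), 'eef_pos': array([ 232.70504463, -579.59204736,  230.50628274]), 'ee_rot': array([-1.89669676e-01,  9.81847622e-01,  7.84102024e-04, -2.15245746e-04]), 'contact_force': array([ 0.29422775, -0.84940227, -0.68344074]), 'wrist_torque': array([-0.03246376,  0.045989  ,  0.01354201]), 'gripper_force': 0.0, 'finger_gap': 85.63106398625843}
```

View pics/scene.png

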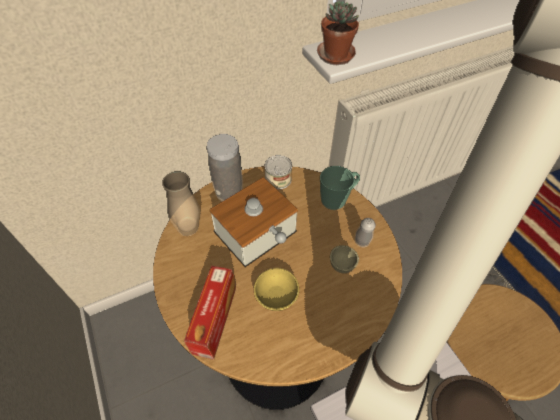

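View pics/side.png

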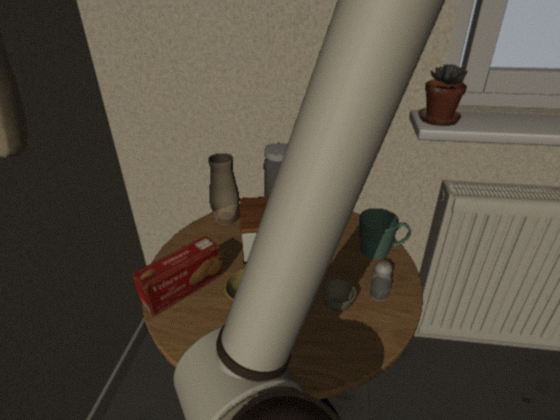

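The scene view shows the keeper, with its lid corners around (212,212), (262,184), (297,214) and (246,240). The vent is at (254,205) and the knob at (280,237). The bowl stands at (276,289) in front of the keeper, the salt at (366,231) and the cup at (344,260). In the side view the arm hides most of the keeper.

```bash
cat > m.py <<'E'
from h import *
W=np.load("scene.npy"); im=cv2.imread("pics/scene.png"); c=get_calibration("scene")
roi=np.zeros(W.shape[:2],bool); roi[170:270,200:310]=1
m=roi&(abs(W[...,2]-98)<5)
n,l,s,_=cv2.connectedComponentsWithStats(m.astype(np.uint8)); k=1+s[1:,4].argmax()
p=W[l==k]; r=cv2.minAreaRect(p[:,:2].astype(np.float32)); print("lid",len(p),p[:,2].mean(),r,cv2.boxPoints(r).round())
Rm=R.from_quat(c["rotation"]).as_matrix()
def ray(u,v,z):
    d=Rm@[(u-c["cx"])/c["fx"],(v-c["cy"])/c["fy"],1]; o=np.array(c["origin"]); return (o+d*(z-o[2])/d[2]).round(1)
p=W[190:222,240:268].reshape(-1,3); p=p[(p[:,2]>117)&(p[:,2]<130)]; print("vent",len(p),np.median(p,0),(p.min(0)+p.max(0))/2,np.ptp(p,0))
b=W[226:248,268:292].reshape(-1,3); print("knob px", W[237,280], ray(280,237,92)); 
p=b[(b[:,2]>85)&(b[:,2]<112)]; print(len(p),np.median(p,0),p.min(0),p.max(0))
for nm,(y0,y1,x0,x1) in dict(vase=(170,237,160,203),pack=(262,360,184,238),jar=(132,200,203,244),tin=(153,190,262,296),mug=(165,212,315,362),salt=(215,250,354,378),bowl=(265,312,250,302),cup=(245,274,328,360)).items():
    q=W[y0:y1,x0:x1].reshape(-1,3); q=q[(q[:,2]>12)&(q[:,2]<190)]
    print(nm,np.percentile(q,2,axis=0).round(),np.percentile(q,98,axis=0).round())
big=cv2.resize(im[150:330,180:420],None,fx=3.3,fy=3.3,interpolation=cv2.INTER_CUBIC); cv2.imwrite("pics/crop.png",big)
E
python3 m.py
```

```text
lid 3114 96.94060121314331 ((539.334716796875, 88.99290466308594), (179.42367553710938, 164.00100708007812), 13.56806468963623) [[433. 148.]
 [471. -12.]
 [646.  30.]
 [607. 190.]]
vent 115 [559.80326137  94.79113194 120.80358988] [561.72190201  94.65453112 121.29034561] [30.71960257 29.65161895  8.42404153]
knob px [459.97871935  73.96673184 103.46669553] [466.7  70.5  92. ]
160 [467.69829309  75.57503554  96.95430859] [452.16060949  60.03069183  85.8664759 ] [501.72220469  86.61497014 105.41325892]
vase [612. 210.  22.] [676. 275. 178.]
pack [314. 204.  18.] [456. 331.  82.]
jar [613.  74.  34.] [736. 146. 185.]
tin [603. -70.  16.] [733.  42.  98.]
mug [ 524. -203.   17.] [605. -95.  92.]
salt [ 401. -147.   14.] [ 433. -115.   88.]
bowl [335.  75.  12.] [428. 167.  39.]
cup [351. -83.  13.] [414. -21.  43.]
```

View pics/crop.png

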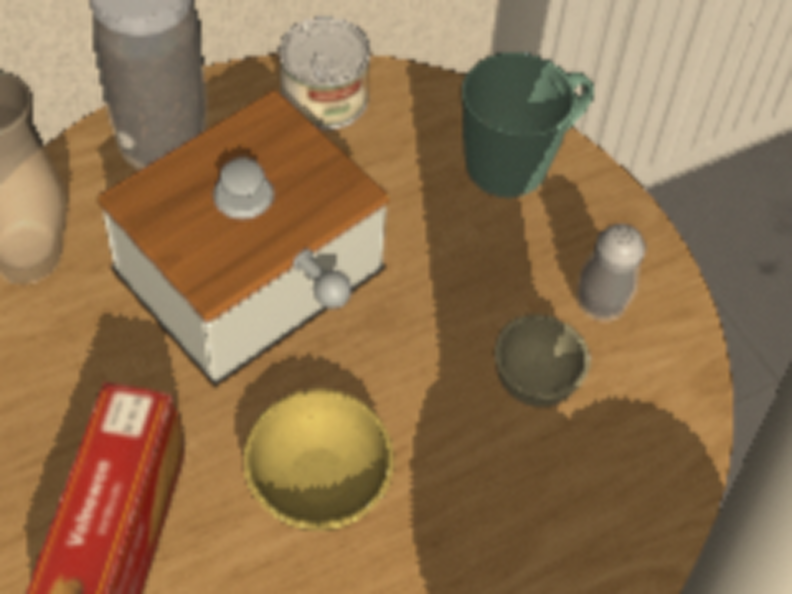

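The crop shows the lid corners at crop pixels (103,202), (275,93), (386,200) and (210,315). The vent top is near (244,165) and the knob ball at (332,288). I'll cast rays through these.

```bash
cat >> m.py <<'E'
print("----")
C=[ray(180+a/3.3,150+b/3.3,98)[:2] for a,b in ((103,202),(275,93),(386,200),(210,315))]
print(C,[np.linalg.norm(C[i]-C[i-1]).round(1) for i in range(4)],np.mean(C,0))
for i in range(4): print(np.degrees(np.arctan2(*(C[i]-C[i-1])[::-1])).round(1))
print("vent",ray(180+244/3.3,150+168/3.3,123),"knob",ray(180+332/3.3,150+288/3.3,92))
E
python3 m.py | sed -n '/----/,$p'
```

```text
----
[array([596.8, 185.2]), array([638.,  33.]), array([512.2,   4.3]), array([477.7, 153.8])] [np.float64(123.2), np.float64(157.7), np.float64(129.0), np.float64(153.4)] [556.175  94.075]
14.8
-74.9
-167.1
103.0
vent [563.3  90.3 123. ] knob [465.5  69.6  92. ]
```

```bash
cat >> h.py <<'E'
def goal(pos,yaw=14.,tilt=0.):
    """tool down, tool y along keeper y (yaw deg), tilt about keeper y; prints shift m and turn deg in tool axes"""
    s=read_state(); R0=R.from_quat(s["ee_rot"])
    best=None
    for f in(0,180):
        Rt=R.from_euler("Z",yaw,degrees=True)*R.from_euler("y",tilt,degrees=True)*R.from_euler("x",180,degrees=True)*R.from_euler("z",f,degrees=True)
        v=(R0.inv()*Rt).as_rotvec(degrees=True)
        if best is None or np.linalg.norm(v)<np.linalg.norm(best): best=v
    print("t",round(s["time"],2),"at",s["eef_pos"].round(1),"shift",(R0.inv().apply(np.array(pos)-s["eef_pos"])/1000).round(4),"turn",best.round(2),"j",s["joint_positions"].round(2),"F",s["contact_force"].round(1))
E
python3 -c "
from h import *
goal((561,93,235))"
```

```text
t 0.15 at [ 232.7 -579.6  230.5] shift [-0.5552  0.5019 -0.0037] turn [ 0.09 -0.01  7.87] j [-0.93  0.39  0.01 -0.   -1.19 -0.26] F [ 0.3 -0.8 -0.7]
```

>>> move_arm([
  [0,-0.05,0.045,0,0,0,1],
  [0,-0.095,0.086,-0.001,0,0,2],
  [0,-0.14,0.127,-0.002,0,0,3],
  [0,-0.185,0.167,-0.002,0,0,4],
  [0,-0.23,0.208,-0.003,0,0,4],
  [0,-0.275,0.249,-0.003,0,0,5],
  [0,-0.32,0.29,-0.003,0,0,6],
  [0,-0.365,0.33,-0.003,0,0,6.5],
  [0,-0.41,0.371,-0.003,0,0,7],
  [0,-0.455,0.412,-0.003,0,0,7.9],
])

```text
time: 1.15
eef_pos: [452.2, -128.4, 234.3]
ee_rot: [-0.122, 0.993, 0.0, 0.0]
contact_force: [1.4, -1.5, -0.8]
finger_gap: 0.1
gripper_force: 0.0
```

```bash
python3 -c "
from h import *
goal((561,93,235))"
```

```text
t 1.15 at [ 452.2 -128.4  234.3] shift [-0.159   0.1887 -0.0006] turn [-0.    0.02 -0.04] j [ 0.07  0.12 -0.35 -0.   -1.1  -1.4 ] F [ 1.4 -1.5 -0.8]
```

>>> move_arm([
  [0,-0.04,0.047,0,0,0,0],
  [0,-0.08,0.094,0,0,0,0],
  [0,-0.12,0.14,0,0,0,0],
  [0,-0.159,0.189,0,0,0,0],
  [0,-0.159,0.189,0,0,0,0],
  [0,-0.159,0.189,0,0,0,0],
])

```text
time: 1.75
eef_pos: [562.4, 95.8, 233.1]
ee_rot: [-0.124, 0.992, 0.0, 0.0]
contact_force: [-0.2, -0.7, -0.4]
finger_gap: 0.2
gripper_force: 0.0
```

```bash
python3 -c "
from h import *
goal((561,93,235))
im,W,c=cloud('wrist'); cv2.imwrite('pics/w1.png',im); np.save('w1',W); print(c)
im,W,c=cloud('side'); cv2.imwrite('pics/s1.png',im); np.save('s1',W)"
```

```text
t 1.75 at [562.4  95.8 233.1] shift [ 0.002  -0.0023 -0.0019] turn [0.01 0.   0.26] j [ 0.45  0.29 -0.13 -0.   -1.15 -1.77] F [-0.2 -0.7 -0.4]
{'fx': 352.0293964628356, 'fy': 352.0293964628356, 'cx': 278.8978178455151, 'cy': 209.2944565351464, 'origin': array([493.73370635,  78.15821366, 376.6706666 ]), 'rotation': array([0.60807071, 0.78152516, 0.11005404, 0.08577032])}
```

View pics/w1.png

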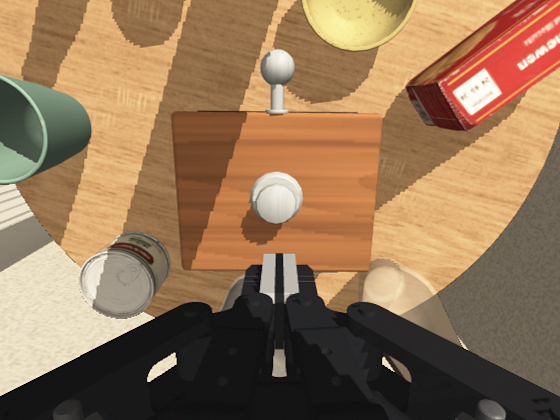

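The wrist view shows the lid square to the image. The knob is at (277,68), the vent cap at (276,200) and the lid's front corners at (174,113) and (382,113). The fingers are shut.

```bash
cat > r.py <<'E'
from h import *
c=get_calibration("wrist"); Rm=R.from_quat(c["rotation"]).as_matrix(); o=np.array(c["origin"])
def ray(u,v,z):
    d=Rm@[(u-c["cx"])/c["fx"],(v-c["cy"])/c["fy"],1]; return (o+d*(z-o[2])/d[2]).round(1)
k=ray(277,68,92);v=ray(276,200,123);a=ray(174,113,98);b=ray(382,113,98)
print(k,v,a,b,np.linalg.norm(a-b),np.linalg.norm((k-v)[:2]),"yaw k-v",np.degrees(np.arctan2(*(v-k)[[1,0]])),"edge",np.degrees(np.arctan2(*(b-a)[:2]*[-1,1])))
W=np.load("w1.npy"); p=W[150:240,230:320].reshape(-1,3); p=p[(p[:,2]>118)&(p[:,2]<130)]; print("vent",len(p),(p.min(0)+p.max(0))/2,np.ptp(p,0),np.median(p,0))
p=W[45:90,255:300].reshape(-1,3); p=p[(p[:,2]>80)&(p[:,2]<110)]; print("knob",len(p),np.median(p,0),p.max(0))
E
python3 r.py
```

```text
[463.5  66.3  92. ] [555.8  88.6 123. ] [514.4  -2.2  98. ] [475.8 152.1  98. ] 159.0548647479856 94.95567386944285 yaw k-v 13.582569893207868 edge 14.044980244240742
vent 1256 [562.05834965  92.82143494 122.09511891] [30.31918005 30.87555854  8.09349691] [560.80169857  92.53565129 122.97643282]
knob 1046 [467.41685572  70.02537558 102.1881514 ] [481.80886672  82.32812351 107.45615459]
```

```bash
python3 -c "
from h import *
goal((561,92.5,130))"
```

```text
t 1.85 at [560.4  92.3 233.3] shift [-0.0009  0.      0.1033] turn [-0.01 -0.11  0.08] j [ 0.45  0.29 -0.13 -0.   -1.15 -1.77] F [-1.2 -0.3  0.6]
```

Settled over the vent. I'll go down to just above it.

>>> move_arm([
  [0,-0.001,0,0.035,0,0,0],
  [0,-0.001,0,0.07,0,0,0],
  [0,-0.001,0,0.095,0,0,0],
  [0,-0.001,0,0.103,0,0,0],
  [0,-0.001,0,0.103,0,0,0],
  [0,-0.001,0,0.103,0,0,0],
])

```text
time: 2.45
eef_pos: [562.4, 91.3, 132.7]
ee_rot: [-0.122, 0.993, 0.0, 0.001]
contact_force: [0.8, 0.4, -0.3]
finger_gap: 0.2
gripper_force: 0.0
```

>>> move_arm([
  [0,0,0,0.005,0,0,0],
  [0,0,0,0.009,0,0,0],
  [0,0,0,0.012,0,0,0],
  [0,0,0,0.014,0,0,0],
  [0,0,0,0.015,0,0,0],
  [0,0,0,0.015,0,0,0],
  [0,0,0,0.015,0,0,0],
])

```text
time: 3.15
eef_pos: [562.0, 91.8, 116.8]
ee_rot: [-0.122, 0.993, 0.0, 0.001]
contact_force: [-0.0, 0.2, 5.1]
finger_gap: -0.3
gripper_force: 2.5
```

>>> move_arm([
  [0,0,0,0.001,0,0,0],
  [0,0,0,0.002,0,0,0],
  [0,0,0,0.003,0,0,0],
  [0,0,0,0.003,0,0,0],
  [0,0,0,0.003,0,0,0],
])

```text
time: 3.65
eef_pos: [562.1, 91.7, 115.0]
ee_rot: [-0.122, 0.993, -0.0, 0.001]
contact_force: [-2.6, 0.3, 11.1]
finger_gap: -0.0
gripper_force: 5.5
```

>>> move_arm([
  [0,0,0,0.0015,0,0,0],
  [0,0,0,0.0015,0,0,0],
  [0,0,0,0.0015,0,0,0],
])

```text
time: 3.95
eef_pos: [562.2, 91.7, 114.9]
ee_rot: [-0.122, 0.992, -0.0, 0.001]
contact_force: [-5.5, 1.3, 16.3]
finger_gap: 0.1
gripper_force: 8.7
```

The TCP stopped at 115 mm while the force rose from 11 to 16 N, so the button is on its stop. I'll release it and back off upward and forward.

>>> move_arm([
  [0,0,0,-0.01,0,0,0],
  [0,0,0,-0.03,0,0,0],
  [0,0,0,-0.06,0,0,0],
  [0,0,0,-0.1,0,0,0],
  [100,0,0,-0.1,0,0,0],
  [100,0,0,-0.1,0,0,0],
  [100,0,0,-0.1,0,0,0],
])

```text
time: 4.65
eef_pos: [560.3, 91.3, 210.0]
ee_rot: [-0.121, 0.993, -0.0, -0.002]
contact_force: [0.1, 0.4, -0.9]
finger_gap: 43.3
gripper_force: 0.0
```

```bash
python3 -c "
from h import *
im,W,c=cloud('wrist'); p=W[100:260,230:320].reshape(-1,3); p=p[(p[:,2]>105)&(p[:,2]<135)]; print('vent',len(p),np.percentile(p[:,2],[50,90]))
goal((465.5,69.3,205))"
```

```text
vent 1540 [122.88000423 124.43731753]
t 4.7 at [560.4  91.3 209.9] shift [0.0974 0.0016 0.0052] turn [-0.   -0.22 -0.05] j [ 0.45  0.31 -0.17 -0.   -1.1  -1.77] F [-0.6 -0.   0.6]
```

>>> move_arm([
  [100,0.035,0.001,0,0,0,0],
  [100,0.07,0.001,0,0,0,0],
  [100,0.097,0.001,0,0,0,0],
  [100,0.097,0.001,0.03,0,0,0],
  [100,0.097,0.001,0.055,0,0,0],
  [100,0.097,0.001,0.055,0,0,0],
  [100,0.097,0.001,0.055,0,0,0],
])

```text
time: 5.4
eef_pos: [467.0, 68.9, 156.3]
ee_rot: [-0.122, 0.993, -0.001, -0.001]
contact_force: [0.2, 0.2, -0.0]
finger_gap: 85.5
gripper_force: 0.0
```

```bash
python3 -c "
from h import *
goal((465.5,69.3,72))
im,W,c=cloud('wrist'); cv2.imwrite('pics/w2.png',im)"
```

```text
t 5.4 at [467.   68.9 156.3] shift [0.0012 0.0009 0.0843] turn [-0.06 -0.12 -0.01] j [ 0.49  0.2  -0.46  0.   -0.91 -1.82] F [ 0.2  0.2 -0. ]
```

View pics/w2.png

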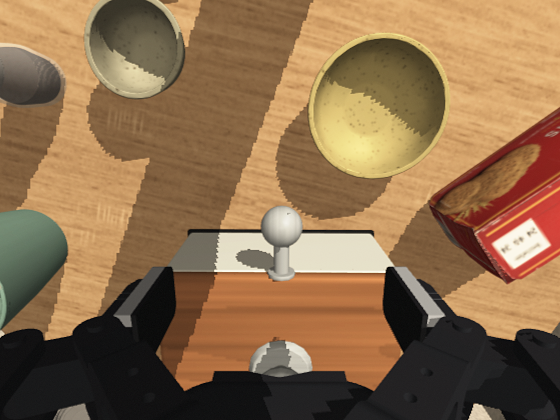

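The wrist view shows the knob at (282,226), centred between the open fingers. I'll go down and grip.

>>> move_arm([
  [100,0.001,0.001,0.03,0,0,0],
  [100,0.001,0.001,0.06,0,0,0],
  [100,0.001,0.001,0.08,0,0,0],
  [100,0.001,0.001,0.083,0,0,0],
  [100,0.001,0.001,0.083,0,0,0],
  [60,0.001,0.001,0.083,0,0,0],
  [45,0.001,0.001,0.083,0,0,0],
  [40,0.001,0.001,0.083,0,0,0],
])

```text
time: 6.25
eef_pos: [466.5, 70.1, 74.8]
ee_rot: [-0.122, 0.993, 0.0, 0.001]
contact_force: [0.1, 0.2, 0.5]
finger_gap: 44.1
gripper_force: 0.0
```

```bash
python3 -c "
from h import *
goal((465.5,69.3,72)); print(read_state()['finger_gap'])
im,W,c=cloud('wrist'); cv2.imwrite('pics/w3.png',im)"
```

```text
t 6.25 at [466.5  70.1  74.8] shift [ 0.0012 -0.0006  0.0028] turn [ 0.03  0.13 -0.02] j [ 0.49  0.31 -0.57  0.   -0.69 -1.82] F [0.1 0.2 0.5]
44.08989730989808
```

View pics/w3.png

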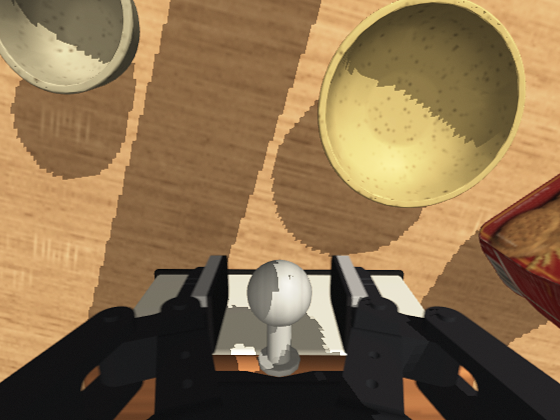

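The ball at (280,292) sits between both pads, at about columns 220 and 340. I'll close on it.

>>> move_arm([
  [30,0,0,0.002,0,0,0],
  [20,0,0,0.002,0,0,0],
  [10,0,0,0.002,0,0,0],
  [10,0,0,0.002,0,0,0],
  [10,0,0,0.002,0,0,0],
])

```text
time: 6.8
eef_pos: [466.3, 70.1, 72.5]
ee_rot: [-0.122, 0.993, 0.0, 0.001]
contact_force: [-1.6, 1.1, 5.6]
finger_gap: 23.2
gripper_force: 58.4
```

Run:
```python
from h import *
s=read_state(); R0=R.from_quat(s["ee_rot"]); print(s["finger_gap"],s["gripper_force"],s["contact_force"],s["eef_pos"])
y=np.radians(13.9); u=np.array([np.cos(y),np.sin(y),0])
for a in range(0,61,6):
    t=np.radians(a); f=163.85*np.cos(t)-7*np.sin(t); z=163.85*np.sin(t)+7*np.cos(t)
    d=u*(163.85-f)+[0,0,z-7]; print(a,(R0.inv().apply(d)/1000).round(4))
```

```text
23.19905159119223 58.40636909008026 [-1.59244056  1.05297225  5.56584709] [466.33522301  70.05107923  72.52177615]
0 [0. 0. 0.]
6 [-0.0016 -0.     -0.0171]
12 [-0.0051 -0.     -0.0339]
18 [-0.0102 -0.     -0.0503]
24 [-0.0171 -0.     -0.066 ]
30 [-0.0255 -0.     -0.081 ]
36 [-0.0355 -0.0001 -0.0949]
42 [-4.690e-02 -1.000e-04 -1.078e-01]
48 [-5.960e-02 -1.000e-04 -1.194e-01]
54 [-7.340e-02 -1.000e-04 -1.296e-01]
60 [-0.0881 -0.0002 -0.1383]
```

The gap of 23 mm is less than the 26 mm ball, so the grip may be off-centre. I'll regrip 4 mm lower and compare.

>>> move_arm([
  [45,0,0,0,0,0,0],
  [45,0,0,0.002,0,0,0],
  [45,0,0,0.004,0,0,0],
  [45,0,0,0.004,0,0,0],
  [20,0,0,0.004,0,0,0],
  [10,0,0,0.004,0,0,0],
  [10,0,0,0.004,0,0,0],
  [10,0,0,0.004,0,0,0],
  [10,0,0,0.004,0,0,0],
])

```text
time: 7.7
eef_pos: [465.7, 69.9, 67.7]
ee_rot: [-0.122, 0.993, 0.0, -0.0]
contact_force: [-0.7, 0.7, 1.0]
finger_gap: 23.3
gripper_force: 58.6
```

```bash
cat > arc.py <<'E'
from h import *
s=read_state(); R0=R.from_quat(s["ee_rot"])
y=np.radians(13.9); u=np.array([np.cos(y),np.sin(y),0]); ax=np.array([-np.sin(y),np.cos(y),0])
L=24.
for a in range(0,61,3):
    t=np.radians(a); f=163.85*np.cos(t)-7*np.sin(t); z=163.85*np.sin(t)+7*np.cos(t)
    d=u*(163.85-f)+[0,0,z-7]
    rot=R.from_rotvec(ax*np.radians(a/4))  # lid opening = +rotation about keeper y (front up)
    zt=R0.apply([0,0,1]); d=d+L*(rot.apply(zt)-zt)
    print(a,(R0.inv().apply(d)/1000).round(4),R0.inv().apply(ax*a/4).round(2))
E
python3 arc.py
```

```text
0 [0. 0. 0.] [0. 0. 0.]
3 [-0.0003  0.     -0.0086] [-0.    0.75  0.  ]
6 [-0.001   0.     -0.0171] [-0.   1.5  0. ]
9 [-0.0022  0.     -0.0256] [-0.    2.25  0.  ]
12 [-0.0038 -0.     -0.0339] [-0.  3.  0.]
15 [-0.0058 -0.     -0.0422] [-0.    3.75  0.  ]
18 [-0.0083 -0.     -0.0504] [-0.01  4.5   0.  ]
21 [-0.0112 -0.     -0.0584] [-0.01  5.25  0.  ]
24 [-0.0145 -0.     -0.0662] [-0.01  6.    0.  ]
27 [-0.0182 -0.     -0.0738] [-0.01  6.75  0.  ]
30 [-0.0223 -0.     -0.0812] [-0.01  7.5   0.  ]
33 [-0.0268 -0.     -0.0884] [-0.01  8.25  0.  ]
36 [-0.0316 -0.     -0.0953] [-0.01  9.    0.  ]
39 [-0.0368 -0.     -0.1019] [-0.01  9.75  0.  ]
42 [-0.0424 -0.     -0.1083] [-1.00e-02  1.05e+01  0.00e+00]
45 [-0.0482 -0.     -0.1143] [-1.000e-02  1.125e+01  0.000e+00]
48 [-5.44e-02 -1.00e-04 -1.20e-01] [-0.02 12.    0.  ]
51 [-6.080e-02 -1.000e-04 -1.253e-01] [-0.02 12.75  0.  ]
54 [-6.760e-02 -1.000e-04 -1.304e-01] [-0.02 13.5   0.  ]
57 [-7.45e-02 -1.00e-04 -1.35e-01] [-0.02 14.25  0.  ]
60 [-8.170e-02 -1.000e-04 -1.392e-01] [-0.02 15.    0.  ]
```

>>> move_arm([
  [10,-0.0003,0,-0.0086,0,0.75,0],
  [10,-0.001,0,-0.0171,0,1.5,0],
  [10,-0.0022,0,-0.0256,0,2.25,0],
  [10,-0.0038,0,-0.0339,0,3,0],
  [10,-0.0058,0,-0.0422,0,3.75,0],
  [10,-0.0083,0,-0.0504,0,4.5,0],
  [10,-0.0112,0,-0.0584,0,5.25,0],
  [10,-0.0112,0,-0.0584,0,5.25,0],
  [10,-0.0112,0,-0.0584,0,5.25,0],
])

```text
time: 8.6
eef_pos: [475.5, 72.3, 125.2]
ee_rot: [-0.121, 0.992, -0.006, -0.047]
contact_force: [-3.4, 2.2, -3.2]
finger_gap: 23.0
gripper_force: 58.8
```

```bash
sed -i 's/^for a in.*/f0=163.85*np.cos(np.radians(21))-7*np.sin(np.radians(21)); z0=163.85*np.sin(np.radians(21))+7*np.cos(np.radians(21))\nfor a in range(24,61,4):/; s/u\*(163.85-f)+\[0,0,z-7\]/u*(f0-f)+[0,0,z-z0]/; s/np.radians(a\/4)/np.radians((a-21)\/4)/; s/ax\*a\/4/ax*(a-21)\/4/' arc.py; python3 arc.py
```

```text
24 [-0.0026  0.     -0.0081] [-0.    0.75  0.  ]
28 [-0.0066  0.     -0.0186] [-0.    1.75  0.  ]
32 [-0.0114  0.     -0.0288] [-0.    2.75  0.  ]
36 [-0.0169  0.     -0.0387] [-0.    3.75  0.  ]
40 [-0.0231  0.     -0.0481] [-0.    4.75  0.  ]
44 [-0.0299 -0.     -0.057 ] [-0.    5.75  0.  ]
48 [-0.0373 -0.     -0.0654] [-0.    6.75  0.  ]
52 [-0.0452 -0.     -0.0733] [-0.    7.75  0.  ]
56 [-0.0537 -0.     -0.0805] [-0.01  8.75  0.  ]
60 [-0.0627 -0.     -0.0871] [-0.01  9.75  0.  ]
```

>>> move_arm([
  [10,-0.0026,0,-0.0081,0,0.75,0],
  [10,-0.0066,0,-0.0186,0,1.75,0],
  [10,-0.0114,0,-0.0288,0,2.75,0],
  [10,-0.0169,0,-0.0387,0,3.75,0],
  [10,-0.0231,0,-0.0481,0,4.75,0],
  [10,-0.0299,0,-0.057,0,5.75,0],
  [10,-0.0373,0,-0.0654,0,6.75,0],
  [10,-0.0452,0,-0.0733,0,7.75,0],
  [10,-0.0537,0,-0.0805,0,8.75,0],
  [10,-0.0627,0,-0.0871,0,9.75,0],
])

```text
time: 9.6
eef_pos: [545.0, 89.2, 206.0]
ee_rot: [-0.12, 0.984, -0.016, -0.131]
contact_force: [-0.2, -0.7, -3.9]
finger_gap: 22.9
gripper_force: 58.9
```

>>> move_arm([
  [10,0,0,0,0,0,0],
  [10,0,0,0,0,0,0],
  [10,0,0,0,0,0,0],
  [10,0,0,0,0,0,0],
  [10,0,0,0,0,0,0],
])

```text
time: 10.1
eef_pos: [545.4, 89.4, 206.0]
ee_rot: [-0.121, 0.984, -0.016, -0.129]
contact_force: [4.0, -2.1, -11.5]
finger_gap: 22.8
gripper_force: 59.2
```

Run:
```python
from h import *
s=read_state(); R0=R.from_quat(s["ee_rot"])
b=s["eef_pos"]-24*R0.apply([0,0,1]); y=np.radians(13.9); u=np.array([np.cos(y),np.sin(y),0])
h=np.array([561,92.7,85])+65*u; d=b-h
print(b,np.linalg.norm(d),"lid deg",np.degrees(np.arctan2(d[2],-d@u)-np.arctan2(7,163.85)),s["finger_gap"],s["gripper_force"],s["contact_force"])
im,W,c=cloud('scene'); cv2.imwrite('pics/e.png',cv2.resize(im[110:350,140:420],None,fx=2.5,fy=2.5))
im,W2,c=cloud('wrist'); cv2.imwrite('pics/ew.png',im); np.save('e',W);np.save('ew',W2)
```

```text
[551.36171838  90.90260349 229.21720248] 162.4565963606448 lid deg 60.14344986039271 22.800352978322824 59.1538006067276 [  4.04355872  -2.12294825 -11.51961186]
```

View pics/e.png

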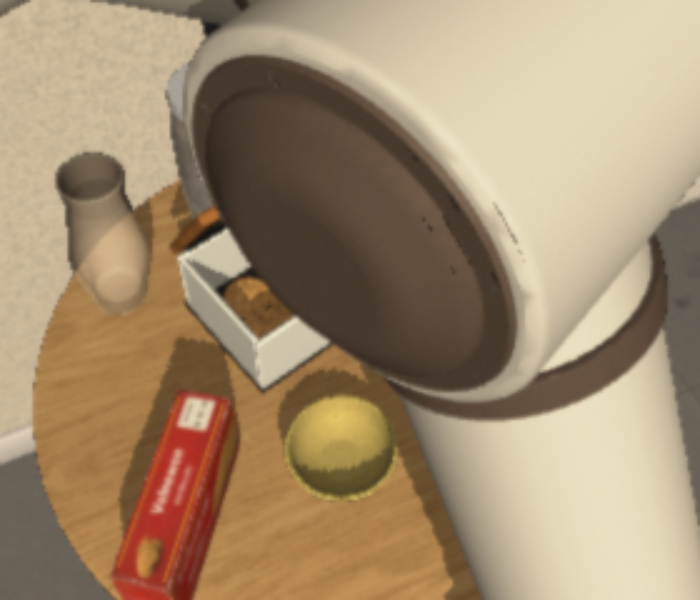

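View pics/ew.png

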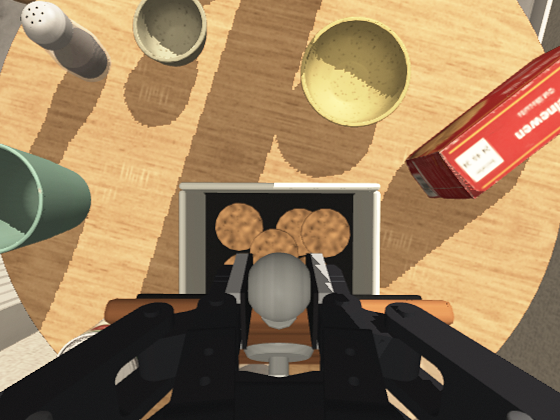

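The wrist view shows the box open and the ball held between the pads at (280,290). The scene view shows the lid raised with the bystanders in place. From the arm pose the lid stands at about 60°, so I'll hand in.

```bash
python3 -c "
from rig import *
s=read_state(); print(s['eef_pos'],s['qvel'].round(3),s['contact_force'],s['finger_gap']); print(finish_job())"
```

```text
[545.4924296   89.44234809 206.11305827] [-0.     0.001  0.002  0.    -0.    -0.001] [  4.14681442  -2.83119792 -13.52494384] 22.990517899767212
the job is handed in; nothing more can be done
None
```

I pressed the vent button to its stop and it sprang back up with the lid still shut; the lid is now held by its knob at about 60° (worked out from the arm's pose), and the job is handed in at about 10 s, with no verdict returned.

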